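# Load a ball bearing into the spring clamp

### The arm

A 6-joint arm with a two-finger parallel gripper is mounted at the origin on the work surface; the furniture and walls round the work are solid. World frame = base frame: x ahead of the robot, y to its left, z up, the work surface at z = 0. Lengths are in m, angles in degrees, forces in N, time in s.
With the tool pointing down it reaches from about 0.25 to 0.725 m from the base axis. Payload 9.7 kg.
Tool frame: the origin (TCP) lies at the very end of the fingers, on their centre line; the grasp point (between the pads) lies grasp_offset behind it (grasp_offset is the distance from the TCP to the grasp point, in m); z points along the fingers, y is the line along which they close (so a half turn about z gives the same grasp; the last joint's range is limited). The gripper opens to 85 mm and grips with 20 to 120 N. Pads are 22 mm wide; open, the fingers measure 114 mm over their backs; the gripper's body (76 mm by 85 mm) begins 54 mm behind the grasp point. The pads swing forward as they close: fully open they stand 13 mm farther back than shut.
Start: joints at [-67.151, 4.979, 10.078, 95.1, 0, 90], TCP at [0.214, -0.507, 0.231] pointing down, gripper open.
Joint ranges: [-179.16, 179.16], [-48.56, 103.87], [-65.8, 70.77], [-126.05, 130.52], [-82.76, 87.17], [-180, 180]. Speed limits (degrees/s): [127.2, 127.2, 147.25, 180, 180, 180].

### API

Orientations are given as [roll, pitch, yaw] about the fixed x, y, z axes, in that order (R = Rz(yaw) Ry(pitch) Rx(roll)).
In Python, from workcell import get_obs, camera, calibration, job_done, recognise, cut_out, mark_of, grasp_offset gives the robot as it stands.
- The arm moves only by the tool servo_tool, never from a script. Its argument "moves" is a list of rows, each a list of 3 entries, a list of its own where there are three numbers: the turn, a rotation vector about the tool's x, y, z in degrees, then the shift along the tool's x, y, z in m, then the opening in per cent of the stroke, from 0 (shut) to 100 (fully open). In form: [[[ax, ay, az], [x, y, z], claw], ...]. A call has 1 to 12 rows; each row shifts and turns the commanded pose from where the row before left it, along the tool's axes as they then stand; what a row does not reach is not made up. A row lasts 1/10 s, in which the tool goes at most 50 mm and 8.59 degrees, less where a joint would pass 70% of its speed; a pose out of reach is approached as far as the arm can. A call is refused whole if a number of a shift passes 0.05 or a number of a turn 8.59, either way. A call with a gripper value outside its range is refused whole. The fingers move at their own pace and stop on an object; "force" is the grip in N (left out, the last holds). Time passes only in rows, so rows that do not move let the fingers close. It gives the time, the measured TCP pose, the force, the opening and the grip force at its end, in the units of the state.
- get_obs(): the state, without advancing time (a new reading comes with each control period).
- camera(name): name is "scene" or "side" or "wrist"; returns (picture, depth): 420x560x3 uint8, red, green, blue; 420x560 float32, m along the optical axis (not along the pixel's ray), 0 where there is no reading.
- calibration(name): a dict with "camera_matrix" (3x3 intrinsics, pixels), "dist" ([k1, k2, p1, p2, k3] as OpenCV has them; the pictures are not rectified), "R" (3x3) and "t" (3): a world point X has camera coordinates R X + t. Camera axes: x right, y down, z forward; pixel columns grow to the right and rows downward; lengths in m; the calibration is good to about 2 mm. A picture is of the moment at which its call begins: read the wrist's pose just before it. calibration takes no time and is no camera call; for the wrist camera it gives the pose at the moment of the call.
- job_done(): hands the job in; it is judged then, once.
Trained networks look in the newest picture that a camera, given by its name, has taken for a name from the list of things; names that differ only in an ending like _2 or _b are one class to them, and where a whole thing is asked for, a point or a joint stands for the part that bears it (a point fixed in the world has none). Each returns a list of dicts, best first, with "score" (0 to 1); they miss things now and then, are a little off and sometimes report something else, mostly with a low value. They report only what shows in the picture. A call takes as long as a camera call. They do not tell look-alikes from the thing itself.
- recognise(name, camera): "xyz" ([x, y, z] in m, in the coordinates of the camera as it stood for that picture, good to about 4 mm: the middle of the surface that is visible of it).
- cut_out(name, camera): "mask" (420x560 bool, what is visible of it).
- mark_of(name, camera): "xyz" ([x, y, z] in m, in the coordinates of the camera as it stood for that picture, good to about 4 mm: a listed point, or the origin of a listed thing).
The state is a dict: "time": time; "q": joint angles; "qd": joint speeds; "joint_efforts": joint torques, N m; "ee_pos": TCP position; "tcp_rot": TCP orientation; "wrist_force": force on the tool from outside, world axes, zero at the start; "torque": the same for the moment, N m; "opening": finger opening in m; "grasp_force": force on a finger pad.
Only numpy, scipy, OpenCV 4.12 (cv2) and the standard library are available. Lean on these libraries where they do the work, as an engineer would, in place of code of your own. Each camera call takes 0.05 s, during which the arm holds its last target. There are 200 camera calls.

### The job

Clamp the ball bearing in the blue spring clamp: push the clamp's black upright plate against its spring until the catch drops, then let go so that the slide comes back onto the catch and stays open by itself; with the jaws latched open, push the bearing along the bench between them until it is home against the stop screw, then press the red pad of the catch so that the sprung jaw shuts on the bearing. Use the fingers only to push and press: keep the bearing flat on the bench, never pick it up, and leave the other things on the bench where they are.

Things in the scene. Friction and masses are not known exactly. Their poses are not given: they have to be found in the camera images.
- spring_clamp: Blue C-frame clamp fixed to the bench, 230 x 98 mm, 60 tall. Origin: on the bench, at the centre of the bearing's clamped place. Offsets given as 'clamp x, y, z' are in its frame, in mm: x along the slide, y into the jaws from their mouth, z up. The bearing goes in from -y towards +y, sliding on the bench (no floor between the jaws). Fixed blue jaw: flat face at x = -31, y = -18 to 42, 24 tall.
- stop_end (a point): Centre of the end of the steel stop screw (10 mm diameter) at the back of the jaws, clamp x 0, y 31, z 9; it looks to clamp -y. Behind it is a beam 20 tall. The bearing touching it has its centre at clamp y = 0.
- moving_jaw: Steel jaw on the slide, travels with it: flat face at clamp x = 17 + travel, looking to -x, y = -18 to 22, 24 tall. Like the fixed jaw it has a round end (radius 8) at the mouth. This frame's origin is the clamp's origin moved by the travel (not on the jaw itself), same axes.
- clamp_slide (a joint): Slide travel in m along clamp +x (opens the jaw). A spring drives it back to 0: 7 N at 0, 12 N at full travel, drag about 50 N per m/s. 0 shut and empty; 0.013 shut on the bearing; 0.0295 latched open on the catch (jaw gap 78 mm); 0.042 end stop. The catch drops once past 0.031 (push to 0.036 or more to be sure); let go short of it and the slide springs shut.
- plate_face (a point): Middle of the push face of the black upright plate on the slide: looks to clamp -x, 36 wide along y, plate 8 thick, top at z = 60. The point is at clamp x = 66 + travel, y -8, z 45. Push it to clamp +x, 30 or more above the bench to clear the jaw and guides (26 tall there); the catch arm stands beside its path from y = 25. Bed, guides and spring housing (29 tall): x = 46 to 179, y = -36 to 56.
- pad_top (a point): Centre of the top of the catch's red thumb pad, 28 x 28 mm, at clamp x 168, y 37, z 40 while the catch is down. Pressing it straight down by about 7 mm (3 to 6 N) frees the slide; it stops after about 11 mm. The catch arm runs from it to clamp x = 76 at y = 25 to 33, at most 46 tall at rest.
- catch (a joint): Angle of the catch in rad: 0 down (at rest, and latched); grows as the pad is pressed or as the pin on the slide lifts it in passing; free of the pin above about 0.17, end stop 0.30. A light spring takes it down. With the jaw shut on the bearing it may rest on the pin, raised about 0.1.
- bearing: Steel ball bearing, a ring 62 mm in diameter and 16 thick, 0.19 kg, lying flat and loose on the bench in front of the mouth of the jaws. Origin: centre of its underside, z up.
- grease_tin: Small red and white round tin, 49 mm diameter, 54 tall, a bystander. Origin: centre of its underside.
- tape_measure: Yellow tape measure, 36 x 76 x 58 mm, a bystander. Origin: centre of its underside.
- spanner: Steel spanner, 27 x 191 x 8 mm, a bystander. Origin: centre of its underside.
- screwdriver: Screwdriver with a red handle, 29 x 220 x 28 mm, a bystander. Origin: centre of its underside.
- tape_roll: Black roll of tape, 74 mm diameter, 19 tall, a bystander. Origin: centre of its underside.
- spark_plug: Spark plug, 26 x 70 x 23 mm, a bystander. Origin: centre of its underside.
Mind the look-alikes: they are no part of the job. What is shaped like the bearing but green, orange or turquoise is not meant.

How it is judged (in metres and radians):
On the way, in this order (a step that is already met when the one before it is completed fails the run):
1. the slide is pushed past its catch (value of joint clamp_slide above 0.0335 m), for 0.05 s.
2. the slide is let go and stands still, held at its middle position by the catch (value of joint clamp_slide between 0.026 and 0.0325 m and velocity of joint clamp_slide between -0.005 and 0.005 m/s and contact force between the fingers and spring_clamp below 0.3 N), for 0.3 s.
3. the bearing lies home against the stop screw between the latched jaws (value of joint clamp_slide above 0.026 m and y of bearing in the frame of spring_clamp above -0.005 m and x of bearing in the frame of spring_clamp between -0.006 and 0.022 m), for 0.1 s.
At the end, for the whole second after the job is handed in: The bearing lies flat on the bench between the jaws, within 4 mm of the fixed jaw and 6 mm of the stop screw, and the sprung jaw is shut on it and presses on it with more than 4 N (slide at 9 to 18 mm); everything at rest (value of joint clamp_slide between 0.009 and 0.018 m and contact force between moving_jaw and bearing above 4 N and x of bearing in the frame of spring_clamp between -0.004 and 0.004 m and y of bearing in the frame of spring_clamp between -0.006 and 0.005 m and height (world z) of bearing below 0.004 m and angle between bearing's own z axis and vertical below 0.1 rad and linear speed of bearing below 0.01 m/s); the robot touches nothing.
It fails at once if the bearing is lifted or tipped up (height (world z) of bearing above 0.012 m or angle between bearing's own z axis and vertical above 0.3 rad).
It fails at once if a bystander is moved (distance of any of grease_tin, tape_measure, spanner, screwdriver, tape_roll, spark_plug from where it was at the start of the episode above 0.025 m).
It also fails if it takes over 64 s, if anything falls off the work surface, if the arm or the gripper's body presses on something with over 40 N, if the wrist force passes 120 N, or if a joint passes its speed limit or range.

## Working session

There is one attempt and no reset: what is moved stays moved. The work goes in short steps, Python scripts to look and compute and a tool call to move; the robot and the scene stay as the last step left them, time stands still between calls to the robot, and variables do not carry over. Pictures are saved under pics/ and viewed, at most 10 in all, crops included, and the job is handed in when it is done.

Besides the shell and the picture viewer there is one more tool, called after "Emit:" by a JSON object that holds its "method" and its "body", one argument or row to a line. servo_tool: Moves the arm, as the interface text tells. Its arguments: {"type":"object","properties":{"moves":{"type":"array"},"force":{"type":"number"}},"required":["moves"]}

```bash
mkdir -p pics; cat > h.py <<'E'
import numpy as np, cv2
from workcell import *
def w(cam,p,c=None):
    c=c or calibration(cam); return np.array(c["R"]).T@(np.array(p)-np.array(c["t"]))
def save(n,im): cv2.imwrite("pics/"+n,im[:,:,::-1])
E
python3 - <<'E'
from h import *
np.set_printoptions(precision=4,suppress=True)
o=get_obs();print(o["time"],o["ee_pos"],o["tcp_rot"],o["q"],o["opening"],grasp_offset)
for c in ("scene","side"):
    im,d=camera(c);save(c+"0.png",im)
    for n in ("spring_clamp","stop_end","plate_face","pad_top","bearing","moving_jaw"):
        for r in mark_of(n,c)[:4]: print(c,n,round(r["score"],2),w(c,r["xyz"]))
E
```

```text
0.0 [ 0.2135 -0.5066  0.2306] [-179.9217   -0.0023   22.8514] [-67.1491   5.0099  10.033   95.1014   0.0023  89.9994] 0.0856420618484724 0.0187
scene spring_clamp 0.87 [ 0.3522 -0.2443 -0.0026]
scene stop_end 0.89 [ 0.3232 -0.2203  0.0075]
scene plate_face 0.65 [ 0.3905 -0.1931  0.0444]
scene pad_top 0.66 [ 0.4114 -0.0822  0.0403]
scene pad_top 0.33 [ 0.3475 -0.2445 -0.0009]
scene bearing 0.71 [ 0.3143 -0.4022  0.0018]
scene bearing 0.66 [ 0.3974 -0.3035  0.0012]
scene moving_jaw 0.88 [ 0.3494 -0.2462 -0.0025]
scene moving_jaw 0.6 [ 0.5369 -0.0539  0.0027]
side spring_clamp 0.82 [ 0.3463 -0.2415  0.003 ]
side stop_end 0.66 [ 0.3242 -0.2255  0.0083]
side plate_face 0.67 [ 0.3908 -0.1969  0.0442]
side pad_top 0.67 [ 0.411  -0.0851  0.0394]
side bearing 0.85 [ 0.398  -0.3074 -0.0017]
side bearing 0.81 [ 0.4263 -0.4195  0.0014]
side bearing 0.77 [ 0.3104 -0.4119  0.002 ]
side bearing 0.49 [ 0.2247 -0.3378 -0.0026]
side moving_jaw 0.8 [ 0.3502 -0.2464  0.0019]
```

View pics/scene0.png

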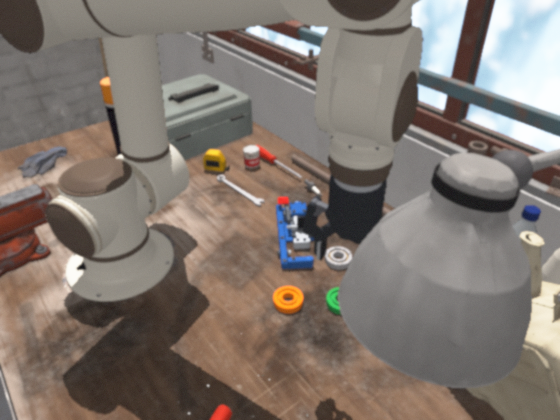

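View pics/side0.png

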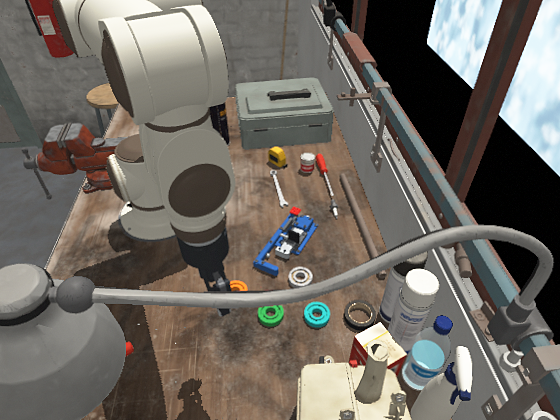

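Candidates, as scene / side pixels:
- Steel grey ring: (338,257) / (300,277), world about (0.398,-0.305). It matches the steel bearing.
- Orange: (288,298).
- Green: (338,300) / (271,315).
- Turquoise: side (317,315).
- Black tape roll: side (360,315).

I'll confirm with a crop and check the wrist camera geometry.

```bash
python3 - <<'E'
from h import *
np.set_printoptions(precision=4,suppress=True)
im,d=camera("side");save("crop.png",cv2.resize(im[195:345,225:395],None,fx=4,fy=4)[:600])
from scipy.spatial.transform import Rotation as Ro
c=calibration("wrist");o=get_obs();T=Ro.from_euler("xyz",o["tcp_rot"],degrees=True).as_matrix()
print(c["camera_matrix"],T.T@(w("wrist",[0,0,0],c)-o["ee_pos"]),(np.array(c["R"])@T).T)
E
```

```text
[[371.3928   0.     279.2531]
 [  0.     371.3928 209.2939]
 [  0.       0.       1.    ]] [ 0.0689  0.0012 -0.1417] [[ 0.0008 -0.9627 -0.2706]
 [ 1.      0.0007  0.0005]
 [-0.0003 -0.2706  0.9627]]
```

View pics/crop.png

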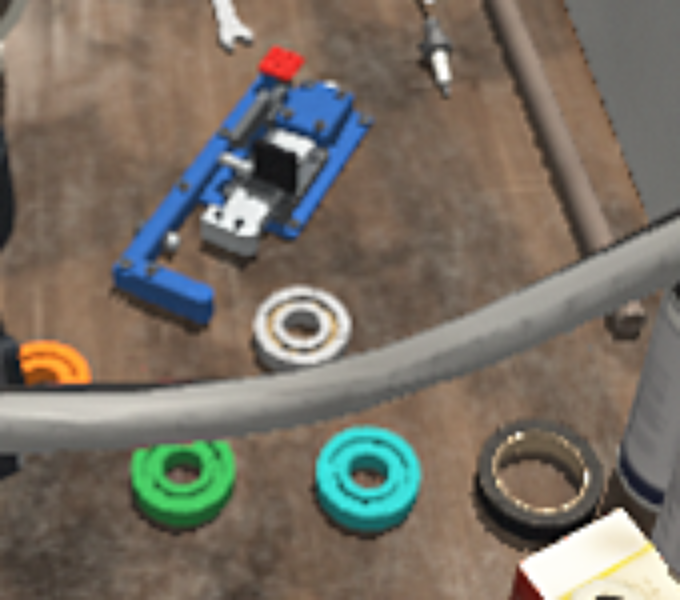

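The crop confirms it: the steel bearing is the grey ring at crop (302,328), and the orange, green and turquoise rings are look-alikes. The lamp tube crosses in front, so I'll check where it is before moving.

```bash
python3 - <<'E'
from h import *
np.set_printoptions(precision=3,suppress=True)
for cam,px in (("side",[(100,297),(150,298),(270,299),(330,287),(400,255),(470,235),(540,250),(30,330),(362,225)]),("scene",[(440,290),(475,180),(545,165),(315,170)])):
    im,d=camera(cam);c=calibration(cam)
    for p in px:
        u=cv2.undistortPoints(np.array([[p]],float),np.array(c["camera_matrix"]),np.array(c["dist"]))[0,0];z=d[p[1],p[0]]
        print(cam,p,z,w(cam,[u[0]*z,u[1]*z,z],c))
E
```

```text
side (100, 297) 0.3330768 [ 0.161 -0.727  0.551]
side (150, 298) 0.3415884 [ 0.201 -0.727  0.544]
side (270, 299) 0.36225736 [ 0.306 -0.726  0.525]
side (330, 287) 0.36167637 [ 0.361 -0.724  0.534]
side (400, 255) 0.3468665 [ 0.422 -0.72   0.566]
side (470, 235) 0.34415784 [ 0.484 -0.717  0.581]
side (540, 250) 0.3808985 [ 0.572 -0.71   0.543]
side (30, 330) 0.32281905 [ 0.104 -0.746  0.54 ]
side (362, 225) 1.1489012 [ 0.601 -0.148  0.02 ]
scene (440, 290) 0.29680073 [ 0.034 -0.746  0.513]
scene (475, 180) 0.28968924 [ 0.073 -0.729  0.574]
scene (545, 165) 0.3675033 [ 0.188 -0.726  0.54 ]
scene (315, 170) 1.3318015 [ 0.589 -0.006  0.021]
```

Emit:
{"method": "servo_tool", "body": {
  "moves": [
    [[0,0,0],[0.027,-0.02,-0.003],0],
    [[0,0,0],[0.027,-0.02,-0.003],0],
    [[0,0,0],[0.027,-0.02,-0.003],0],
    [[0,0,0],[0.027,-0.02,-0.003],0],
    [[0,0,0],[0.027,-0.02,-0.003],0],
    [[0,0,0],[0.027,-0.02,-0.003],0],
    [[0,0,0],[0.027,-0.02,-0.003],0],
    [[0,0,0],[0.027,-0.02,-0.003],0],
    [[0,0,0],[0.027,-0.02,-0.003],0],
    [[0,0,0],[0.023,-0.024,-0.003],0],
    [[0,0,-8.5],[0,0,0],0],
    [[0,0,-8.5],[0,0,0],0]
  ]
}}

```text
time: 2.05
ee_pos: [0.3799, -0.2146, 0.2616]
tcp_rot: [180.0, -0.0, 40.3]
wrist_force: [-0.4, -0.1, 0.5]
opening: -0.0
grasp_force: 0.0
```

Emit:
{"method": "servo_tool", "body": {
  "moves": [
    [[0,0,-8.5],[0,0,0],0],
    [[0,0,-8.5],[0,0,0],0],
    [[0,0,0],[0,0,0],0],
    [[0,0,0],[0,0,0],0]
  ]
}}

```text
time: 2.45
ee_pos: [0.3795, -0.2156, 0.2613]
tcp_rot: [180.0, -0.0, 56.6]
wrist_force: [-0.9, 0.5, 1.0]
opening: 0.0
grasp_force: 0.0
```

```bash
cat > look.py <<'E'
from h import *
import sys
np.set_printoptions(precision=4,suppress=True)
o=get_obs();print(o["time"],o["ee_pos"],o["tcp_rot"],o["q"])
c=calibration("wrist");im,d=camera("wrist");save(sys.argv[1],im)
M={"spring_clamp":(0,0,0),"stop_end":(0,31,9),"plate_face":(66,-8,45),"pad_top":(168,37,40)}
P=[];Q=[]
for n in list(M)+["bearing","moving_jaw"]:
    for i,r in enumerate(mark_of(n,"wrist")[:3]):
        p=w("wrist",r["xyz"],c);print(n,round(r["score"],2),p)
        if n in M and i==0: P.append(p);Q.append(np.array(M[n])/1000)
P=np.array(P);Q=np.array(Q);a=P[:,:2]-P[:,:2].mean(0);b=Q[:,:2]-Q[:,:2].mean(0)
th=np.arctan2((b[:,0]*a[:,1]-b[:,1]*a[:,0]).sum(),(a*b).sum());R=np.array([[np.cos(th),-np.sin(th)],[np.sin(th),np.cos(th)]])
t=P[:,:2].mean(0)-R@Q[:,:2].mean(0);print("yaw",np.degrees(th),"t",t,"res",P[:,:2]-(Q[:,:2]@R.T+t))
E
python3 look.py w1.png
```

```text
2.45 [ 0.3795 -0.2156  0.2613] [179.9952  -0.0002  56.594 ] [-29.5991  -9.6568  -0.6942  98.9578  -0.0002  93.8069]
spring_clamp 0.97 [ 0.3484 -0.2443 -0.0023]
spring_clamp 0.33 [ 0.5288 -0.432   0.0024]
stop_end 0.88 [ 0.3236 -0.2285  0.0094]
plate_face 0.84 [ 0.3904 -0.19    0.0409]
plate_face 0.71 [ 0.4094 -0.0791  0.0412]
pad_top 0.97 [ 0.4151 -0.084   0.0415]
pad_top 0.43 [ 0.5268 -0.4341  0.0007]
bearing 0.82 [ 0.2282 -0.3368 -0.0046]
bearing 0.72 [ 0.3991 -0.3067  0.0041]
bearing 0.66 [ 0.4267 -0.4223  0.0012]
moving_jaw 0.95 [ 0.3512 -0.2433  0.001 ]
yaw 55.58590456932857 t [ 0.3487 -0.2434] res [[-0.0003 -0.0008]
 [ 0.0005 -0.0026]
 [-0.0022  0.0035]
 [ 0.002  -0.0001]]
```

View pics/w1.png

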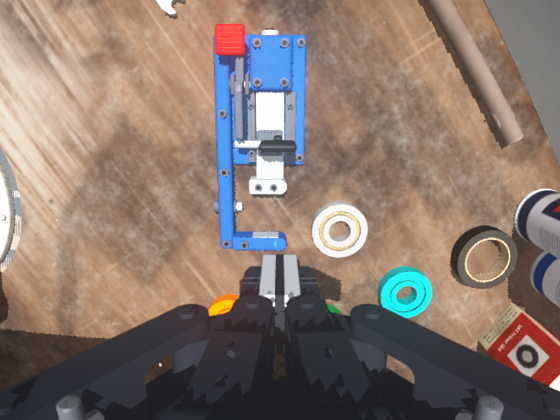

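The wrist view shows:
- Clamp from the red pad (230,40) to the fixed jaw (260,240).
- Plate (272,145), stop screw (237,207).
- Bearing (340,230), right of the mouth.

I'll refine the geometry from depth.

```bash
cat > fine.py <<'E'
from h import *
np.set_printoptions(precision=4,suppress=True)
def cloud():
    c=calibration("wrist");im,d=camera("wrist")
    v,u=np.mgrid[0:420,0:560];uv=np.stack([u,v],-1).reshape(-1,1,2).astype(float)
    n=cv2.undistortPoints(uv,np.array(c["camera_matrix"]),np.array(c["dist"]))[:,0]
    z=d.reshape(-1);C=np.c_[n*z[:,None],z];X=(C-np.array(c["t"]))@np.array(c["R"])
    return im,d,X.reshape(420,560,3)
if __name__=="__main__":
    im,d,X=cloud();f=im.astype(int);r,g,b=f[...,0],f[...,1],f[...,2];ok=d>0
    box=np.zeros(ok.shape,bool);box[10:260,205:315]=1
    pad=ok&box&(r>150)&(g<80)&(b<80)&(X[...,2]>.03);p=X[pad];rc=cv2.minAreaRect((p[:,:2]*1000).astype(np.float32));print("pad",p.mean(0),rc,np.median(p[:,2]))
    blue=ok&box&(b>100)&(b>r+50);B=X[blue]
    th=np.radians(55.6);t=np.array([.3487,-.2434])
    def loc(p): q=p[:,:2]-t;return np.c_[q@[np.cos(th),np.sin(th)],q@[-np.sin(th),np.cos(th)],p[:,2]]*1000
    L=loc(B)
    top=L[(L[:,1]>30)&(abs(L[:,2]-20)<5)&(L[:,0]>-30)&(L[:,0]<130)]
    hs=np.arange(-25,125,10);e=[]
    for h in hs:
        s=top[(top[:,0]>=h)&(top[:,0]<h+10),1]
        if len(s)>5:e.append((h+5,np.percentile(s,2),np.percentile(s,98),np.median(s)))
    e=np.array(e);print(e)
    for k in (1,2,3): print("slope deg",np.degrees(np.arctan(np.polyfit(e[:,0],e[:,k],1)[0])))
    J=L[(L[:,1]<25)&(L[:,1]>-15)&(L[:,0]<-20)&(L[:,2]>18)];print("fixed jaw x",np.percentile(J[:,0],[2,50,98]),"z",np.median(J[:,2]))
    J=L[(L[:,0]<-20)&(L[:,2]>18)];print("jaw y",np.percentile(J[:,1],[1,99]))
    LA=loc(X[ok]);k=(LA[:,2]>9)&(LA[:,2]<22)&(np.hypot(LA[:,0]+25,LA[:,1]+76)<45);q=LA[k];print("bearing",cv2.minEnclosingCircle(q[:,:2].astype(np.float32)),np.median(q[:,2]))
    k=(LA[:,2]>52)&(LA[:,2]<68)&(LA[:,0]<110)&(LA[:,0]>50)&(LA[:,1]<20)&(LA[:,1]>-40);print("plate top x,y",np.percentile(LA[k],[3,50,97],axis=0))
    k=(LA[:,2]>18)&(LA[:,2]<28)&(LA[:,0]<50)&(LA[:,0]>5)&(LA[:,1]<20)&(LA[:,1]>-40);print("mov jaw",np.percentile(LA[k],[3,50,97],axis=0))
    print("pad loc",loc(p).mean(0))
E
python3 fine.py
```

```text
pad [ 0.4108 -0.0851  0.039 ] ((412.6661682128906, -83.5265121459961), (26.885501861572266, 27.110624313354492), 55.76008224487305) 0.03901856531708388
[[-20.      38.3658  53.6081  45.5795]
 [-10.      38.2647  53.3918  45.5758]
 [  0.      38.9808  53.1903  46.2102]
 [ 10.      38.9038  54.1472  46.0958]
 [ 20.      38.856   53.825   45.9966]
 [ 30.      38.8172  53.4679  45.8661]
 [ 40.      38.7991  54.4619  43.718 ]
 [ 50.      39.5805  54.165   46.5905]
 [ 60.      39.4829  53.9218  46.4704]
 [ 70.      39.4426  54.9383  46.3931]
 [ 80.      39.4583  54.6649  47.1337]
 [ 90.      40.2353  54.3508  47.0615]
 [100.      40.1754  54.3527  44.8226]
 [110.      40.1899  55.014   47.5415]
 [120.      40.2088  55.193   46.8513]]
slope deg 0.8080830442863033
slope deg 0.6624313373742274
slope deg 0.5082641515953575
fixed jaw x [-45.0655 -37.1249 -30.6232] z 22.97410450389276
jaw y [-18.0673  52.3401]
bearing ((-24.775758743286133, -79.09349060058594), 31.193347930908203) 14.607089764585085
plate top x,y [[ 67.2556 -24.9748  55.5579]
 [ 71.3077  -9.2281  58.2312]
 [ 74.843    7.289   60.1494]]
mov jaw [[ 19.1225 -15.5202  19.0319]
 [ 32.1318  -0.4505  22.0615]
 [ 48.7108  17.9942  26.2101]]
pad loc [165.6801  38.1505  38.9875]
```

Emit:
{"method": "servo_tool", "body": {
  "moves": [
    [[0,0,0],[0,0,0.04],0],
    [[0,0,0],[0,0,0.04],0],
    [[0,0,0],[0,0,0.04],0],
    [[0,0,0],[0,0,0.04],0],
    [[0,0,0],[0,0,0.035],0],
    [[0,0,0],[0,0,0.028],0],
    [[0,0,0],[0,0,0],0],
    [[0,0,0],[0.005,0,0],0],
    [[0,0,0],[0.005,0,0],0],
    [[0,0,0],[0.005,0,0],0],
    [[0,0,0],[0.005,0,0],0],
    [[0,0,0],[0,0,0],0]
  ]
}}

```text
time: 4.05
ee_pos: [0.3913, -0.1995, 0.0399]
tcp_rot: [179.8, 0.1, 56.9]
wrist_force: [-3.4, -5.8, 4.9]
opening: 0.0003
grasp_force: 3.6
```

Emit:
{"method": "servo_tool", "body": {
  "moves": [
    [[0,0,0],[0.004,0,0],0],
    [[0,0,0],[0.004,0,0],0],
    [[0,0,0],[0.004,0,0],0],
    [[0,0,0],[0.004,0,0],0],
    [[0,0,0],[0.004,0,0],0],
    [[0,0,0],[0.004,0,0],0],
    [[0,0,0],[0.004,0,0],0],
    [[0,0,0],[0.004,0,0],0],
    [[0,0,0],[0.002,0,0],0],
    [[0,0,0],[0,0,0],0],
    [[0,0,0],[0,0,0],0]
  ]
}}

```text
time: 5.15
ee_pos: [0.4096, -0.1719, 0.04]
tcp_rot: [179.8, 0.2, 56.8]
wrist_force: [-5.3, -11.1, 4.6]
opening: 0.0001
grasp_force: 5.7
```

Emit:
{"method": "servo_tool", "body": {
  "moves": [
    [[0,0,0],[-0.003,0,0],0],
    [[0,0,0],[-0.003,0,0],0],
    [[0,0,0],[-0.003,0,0],0],
    [[0,0,0],[-0.004,0,0],0],
    [[0,0,0],[-0.004,0,0],0],
    [[0,0,0],[0,0,0],0]
  ]
}}

```text
time: 5.75
ee_pos: [0.3996, -0.1847, 0.0384]
tcp_rot: [180.0, -0.0, 56.8]
wrist_force: [0.7, -0.9, -1.0]
opening: 0.0
grasp_force: 0.0
```

Emit:
{"method": "servo_tool", "body": {
  "moves": [
    [[0,0,0],[0,0,0],0],
    [[0,0,0],[0,0,0],0],
    [[0,0,0],[0,0,0],0],
    [[0,0,0],[0,0,-0.04],0],
    [[0,0,0],[0,0,-0.04],0],
    [[0,0,0],[0,0,-0.04],0],
    [[0,0,0],[-0.031,0.014,-0.02],0],
    [[0,0,0],[-0.031,0.014,-0.02],0],
    [[0,0,0],[-0.031,0.014,0],0],
    [[0,0,0],[-0.031,0.014,0],0],
    [[0,0,0],[-0.031,0.0135,0],0],
    [[0,0,0],[0,0,0],0]
  ]
}}

```text
time: 6.95
ee_pos: [0.3724, -0.3552, 0.1975]
tcp_rot: [-180.0, 0.0, 56.7]
wrist_force: [-0.7, 0.7, -0.2]
opening: -0.0003
grasp_force: 0.0
```

```bash
cat > loc.py <<'E'
from fine import *
import sys
th=np.radians(56.2);t=np.array([.3490,-.2432])
def loc(p): q=p[...,:2]-t;return np.stack([q@[np.cos(th),np.sin(th)],q@[-np.sin(th),np.cos(th)],p[...,2]],-1)*1000
o=get_obs();print(o["time"],"tcp clamp",loc(np.array(o["ee_pos"])),o["tcp_rot"])
im,d,X=cloud();save(sys.argv[1],im);bx,by=float(sys.argv[2]),float(sys.argv[3])
L=loc(X);f=im.astype(int);sat=f.max(-1)-f.min(-1)
k=(d>0)&(L[...,2]>10)&(L[...,2]<21)&(np.hypot(L[...,0]-bx,L[...,1]-by)<42);q=L[k];print("bearing",k.sum(),cv2.minEnclosingCircle(q[:,:2].astype(np.float32)),np.median(q,0))
k=(d>0)&(L[...,2]>52)&(L[...,2]<64)&(L[...,0]<125)&(L[...,0]>50)&(L[...,1]<20)&(L[...,1]>-40)
if k.sum()>5:print("plate top",np.percentile(L[k],[3,50,97],axis=0))
k=(d>0)&(f.max(-1)>60)&(L[...,2]>18)&(L[...,2]<28)&(L[...,0]<70)&(L[...,0]>-20)&(L[...,1]<18)&(L[...,1]>-18)
if k.sum()>5:print("mov jaw",np.percentile(L[k],[3,50,97],axis=0))
E
python3 loc.py w2.png -26 -79
```

```text
6.95 tcp clamp [-80.0222 -81.7574 197.5421] [-179.9679    0.0279   56.6862]
bearing 3348 ((-25.875761032104492, -78.70391082763672), 30.929363250732422) [-25.0102 -78.7189  14.6184]
mov jaw [[ 47.2132 -16.5288  18.9802]
 [ 56.743   -0.3589  22.7372]
 [ 69.0014  16.548   26.1347]]
```

View pics/w2.png

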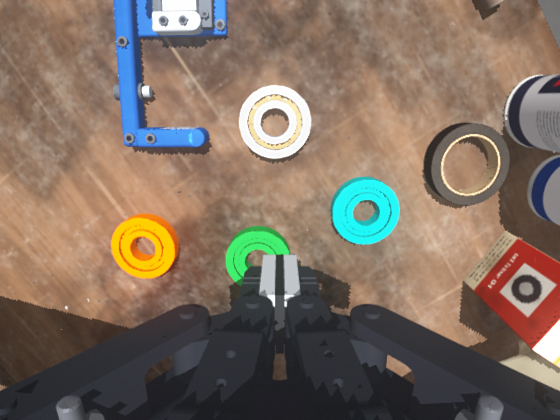

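The jaw is latched open (travel about 30 mm) and the bearing is at clamp (-26,-79), picture (275,122). Next I push it along clamp +x from its -x side.

Emit:
{"method": "servo_tool", "body": {
  "moves": [
    [[0,0,0],[0,-0.003,0.045],0],
    [[0,0,0],[0,0,0.045],0],
    [[0,0,0],[0,0,0.045],0],
    [[0,0,0],[0,0,0.035],0],
    [[0,0,0],[0,0,0.021],0],
    [[0,0,0],[0,0,0],0],
    [[0,0,0],[0.006,0,0],0],
    [[0,0,0],[0.006,0,0],0],
    [[0,0,0],[0.006,0,0],0],
    [[0,0,0],[0.006,0,0],0],
    [[0,0,0],[0,0,0],0]
  ]
}}

```text
time: 8.1
ee_pos: [0.3846, -0.3302, 0.008]
tcp_rot: [179.9, -0.0, 56.9]
wrist_force: [0.4, 1.0, -1.0]
opening: 0.0
grasp_force: 0.0
```

Emit:
{"method": "servo_tool", "body": {
  "moves": [
    [[0,0,0],[0.006,0,0],0],
    [[0,0,0],[0.006,0,0],0],
    [[0,0,0],[0.005,0,0],0],
    [[0,0,0],[0.004,0,0],0],
    [[0,0,0],[0,0,0],0],
    [[0,0,0],[-0.02,0,0],0],
    [[0,0,0],[-0.01,0,-0.03],0],
    [[0,0,0],[0,0,-0.04],0],
    [[0,0,0],[0,0,-0.05],0],
    [[0,0,0],[0,0,-0.05],0],
    [[0,0,0],[0,0,0],0]
  ]
}}

```text
time: 9.2
ee_pos: [0.3806, -0.3395, 0.1841]
tcp_rot: [179.5, 0.0, 56.9]
wrist_force: [0.4, -0.5, 0.5]
opening: 0.0002
grasp_force: 0.0
```

```bash
python3 loc.py w3.png 8 -79
```

```text
9.2 tcp clamp [-62.4436 -79.8357 184.1271] [179.4681   0.04    56.8504]
bearing 3753 ((9.918282508850098, -78.72419738769531), 31.04640007019043) [ 10.709  -78.3529  14.646 ]
mov jaw [[ 47.2164 -16.1364  19.1916]
 [ 56.9163  -0.3287  22.7874]
 [ 69.2004  16.7134  26.211 ]]
```

Emit:
{"method": "servo_tool", "body": {
  "moves": [
    [[0,0,0.6],[0.036,0.028,0],0],
    [[0,0,0],[0.036,0.028,0],0],
    [[0,0,0],[0,0,0.045],0],
    [[0,0,0],[0,0,0.045],0],
    [[0,0,0],[0,0,0.045],0],
    [[0,0,0],[0,0,0.03],0],
    [[0,0,0],[0,0,0.012],0],
    [[0,0,0],[0,0,0],0],
    [[0,0,0],[0,-0.006,0],0],
    [[0,0,0],[0,-0.006,0],0],
    [[0,0,0],[0,0,0],0]
  ]
}}

```text
time: 10.35
ee_pos: [0.4545, -0.3017, 0.0001]
tcp_rot: [-180.0, -0.0, 56.2]
wrist_force: [0.0, 0.1, 0.5]
opening: -0.0002
grasp_force: 0.2
```

Emit:
{"method": "servo_tool", "body": {
  "moves": [
    [[0,0,0],[0,-0.006,0],0],
    [[0,0,0],[0,-0.006,0],0],
    [[0,0,0],[0,-0.006,0],0],
    [[0,0,0],[0,-0.006,0],0],
    [[0,0,0],[0,-0.006,0],0],
    [[0,0,0],[0,-0.006,0],0],
    [[0,0,0],[0,-0.006,0],0],
    [[0,0,0],[0,-0.006,0],0],
    [[0,0,0],[0,-0.006,0],0],
    [[0,0,0],[0,0,0],0]
  ]
}}

```text
time: 11.35
ee_pos: [0.4097, -0.2718, 0.0003]
tcp_rot: [-180.0, -0.0, 56.2]
wrist_force: [0.2, -0.0, -0.1]
opening: -0.0001
grasp_force: 0.0
```

```bash
python3 loc.py w4.png 9 -18
```

```text
11.35 tcp clamp [  9.9766 -66.3654   0.29  ] [-179.9743   -0.0007   56.2488]
bearing 12140 ((9.09122085571289, -18.224149703979492), 41.892906188964844) [ 21.4071 -19.6581  14.5416]
plate top [[ 95.7739 -26.7323  52.7235]
 [ 98.2745 -16.6864  58.1411]
 [101.8761  -5.1543  60.0377]]
mov jaw [[ 48.0925 -16.5935  19.0085]
 [ 58.5514  -1.2887  22.7035]
 [ 69.2441  16.4636  26.0613]]
```

View pics/w4.png

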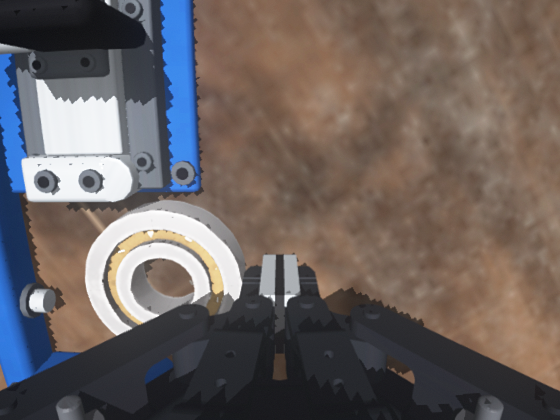

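The bearing, at (165,278), is entering the mouth cleanly towards the stop screw (40,300), with about 20 mm to go. The fingertips are at bench level, so I'll raise them a little and continue.

Emit:
{"method": "servo_tool", "body": {
  "moves": [
    [[0,0,0],[0,0,-0.005],0],
    [[0,0,0],[0,-0.003,0],0],
    [[0,0,0],[0,-0.003,0],0],
    [[0,0,0],[0,-0.003,0],0],
    [[0,0,0],[0,-0.003,0],0],
    [[0,0,0],[0,-0.003,0],0],
    [[0,0,0],[0,-0.002,0],0],
    [[0,0,0],[0,0,0],0]
  ]
}}

```text
time: 12.2
ee_pos: [0.3963, -0.2629, 0.0056]
tcp_rot: [180.0, 0.0, 56.2]
wrist_force: [3.3, -0.9, 5.6]
opening: -0.0002
grasp_force: 2.4
```

Emit:
{"method": "servo_tool", "body": {
  "moves": [
    [[0,0,0],[0,-0.002,0],0],
    [[0,0,0],[0,0,0],0]
  ]
}}

```text
time: 12.4
ee_pos: [0.3948, -0.2619, 0.0056]
tcp_rot: [179.9, 0.0, 56.3]
wrist_force: [2.9, -2.5, 6.0]
opening: -0.0
grasp_force: 2.8
```

Emit:
{"method": "servo_tool", "body": {
  "moves": [
    [[0,0,0],[0,-0.002,0],0],
    [[0,0,0],[0,0,0],0]
  ]
}}

```text
time: 12.6
ee_pos: [0.3932, -0.2608, 0.0056]
tcp_rot: [179.9, 0.0, 56.3]
wrist_force: [3.3, -1.8, 5.5]
opening: 0.0001
grasp_force: 2.9
```

```bash
cat > br.py <<'E'
from loc import *
k=(d>0)&(L[...,2]>10)&(L[...,2]<17.5)&(np.hypot(L[...,0]-10,L[...,1]-0)<36)&(L[...,1]>-31)&(L[...,1]<29.5)&(sat<40)&(f.min(-1)>100);q=L[k]
r=np.hypot(q[:,0]-9,q[:,1]);print(len(q),np.percentile(q,[1,50,99],axis=0))
for y in range(-30,32,4):
    s=q[abs(q[:,1]-y)<1.5]
    if len(s)>3: print(y,s[:,0].min(),s[:,0].max())
E
python3 br.py w5.png 9 0; python3 -c "
import cv2;i=cv2.imread('pics/w5.png');cv2.imwrite('pics/w5c.png',cv2.resize(i[150:400,0:330],None,fx=2,fy=2))"
```

```text
12.6 tcp clamp [  9.961  -46.5492   5.6233] [179.9437   0.      56.2525]
bearing 13612 ((8.998220443725586, 0.26225176453590393), 41.75212097167969) [17.8397  2.7677 14.5348]
plate top [[ 95.8009 -26.2291  53.3412]
 [ 98.5443 -10.1929  58.337 ]
 [102.1853   5.9649  60.0496]]
mov jaw [[ 48.1294 -16.2128  19.1628]
 [ 58.512   -0.5252  22.7714]
 [ 69.2458  16.5575  26.1028]]
8678 [[ -8.1368 -30.446   10.353 ]
 [ 22.9698  -0.472   14.7671]
 [ 41.8987  24.44    16.2686]]
-30 2.3954699620428954 31.260388929629304
-26 -2.588043395983062 35.39332312219519
-22 -3.3979977557564953 37.917897891387376
-18 -1.6906181418525823 40.22662155624161
-14 1.0608713441559967 41.6264365831753
-10 -0.6422464678708361 42.24412439357419
-6 -1.8075499120457401 42.7607598620106
-2 -2.364070330727988 42.42747086417405
2 -4.619355972893235 41.84263632808523
6 -4.568338309475134 40.756753621397955
10 -9.439007423825887 38.974154796409955
14 -11.267170269090476 36.371643962298904
18 -10.409764024492377 33.609302768195676
22 -5.716859529951654 28.823412391546174
26 1.2302922268111536 20.45362533961048
30 -2.5392355779010685 2.861644802828826
```

View pics/w5c.png

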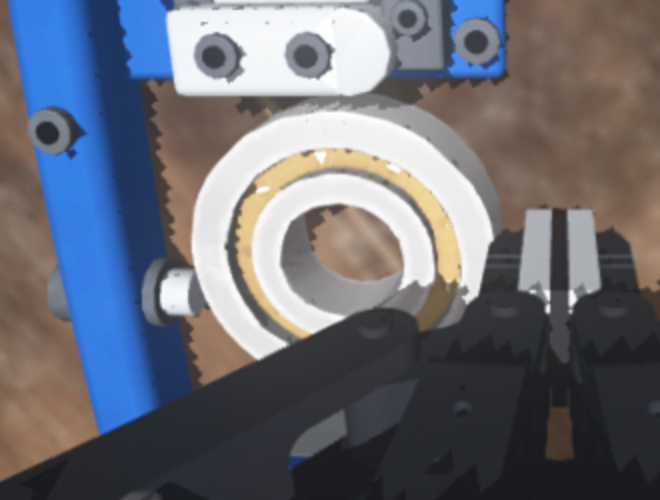

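The bearing is about 4–5 mm short of home and nearly touching the stop screw at crop (185,290). I'll keep pushing.

Emit:
{"method": "servo_tool", "body": {
  "moves": [
    [[0,0,0],[0,-0.002,0],0],
    [[0,0,0],[0,-0.001,0],0],
    [[0,0,0],[0,0,0],0]
  ]
}}

```text
time: 12.95
ee_pos: [0.3907, -0.2592, 0.0056]
tcp_rot: [179.9, 0.0, 56.3]
wrist_force: [3.9, -2.1, 6.2]
opening: -0.0001
grasp_force: 3.0
```

Emit:
{"method": "servo_tool", "body": {
  "moves": [
    [[0,0,0],[0,-0.001,0],0],
    [[0,0,0],[0,0,0],0]
  ]
}}

```text
time: 13.15
ee_pos: [0.39, -0.2587, 0.0056]
tcp_rot: [179.9, -0.0, 56.3]
wrist_force: [3.5, -2.9, 5.3]
opening: -0.0002
grasp_force: 3.1
```

Emit:
{"method": "servo_tool", "body": {
  "moves": [
    [[0,0,0],[0,-0.001,0],0],
    [[0,0,0],[0,0,0],0]
  ]
}}

```text
time: 13.35
ee_pos: [0.3892, -0.2581, 0.0056]
tcp_rot: [179.9, 0.0, 56.2]
wrist_force: [2.5, -1.7, 5.1]
opening: -0.0
grasp_force: 3.1
```

Emit:
{"method": "servo_tool", "body": {
  "moves": [
    [[0,0,0],[0,-0.001,0],0],
    [[0,0,0],[0,0,0],0]
  ]
}}

```text
time: 13.55
ee_pos: [0.3887, -0.2578, 0.0057]
tcp_rot: [179.9, -0.0, 56.2]
wrist_force: [5.3, -4.2, 4.8]
opening: -0.0001
grasp_force: 3.8
```

Emit:
{"method": "servo_tool", "body": {
  "moves": [
    [[0,0,0],[0,-0.001,0],0],
    [[0,0,0],[0,0,0],0]
  ]
}}

```text
time: 13.75
ee_pos: [0.3884, -0.2575, 0.0058]
tcp_rot: [179.8, -0.0, 56.3]
wrist_force: [7.5, -5.1, 2.8]
opening: -0.0002
grasp_force: 4.9
```

```bash
python3 br.py w6.png 9 0; python3 -c "
import cv2;i=cv2.imread('pics/w6.png');cv2.imwrite('pics/w6c.png',cv2.resize(i[150:400,0:330],None,fx=2,fy=2))"
```

```text
13.75 tcp clamp [ 10.0401 -40.6739   5.8076] [179.8171  -0.0117  56.2536]
bearing 13557 ((9.018259048461914, 0.003657520981505513), 41.99589920043945) [18.5109  7.6255 14.5403]
plate top [[ 95.7951 -26.0616  53.1664]
 [ 98.4517  -9.8765  58.3605]
 [101.959    6.1629  60.0348]]
mov jaw [[ 48.1724 -16.1713  19.1562]
 [ 58.5142  -0.3504  22.8019]
 [ 69.227   16.6448  26.1215]]
8958 [[ -7.9069 -27.8094  10.3964]
 [ 22.8455   3.1768  14.7648]
 [ 41.9747  28.7489  16.2586]]
-30 15.924435573669884 22.215603976241233
-26 4.368445756698925 29.255465907516488
-22 -1.8384441310451636 33.89371726125202
-18 -3.171574315315186 37.70679674009248
-14 -1.676743243663556 39.5672751642191
-10 0.5978937841389873 40.9983603021394
-6 -0.033561056176557656 41.934518751605765
-2 -1.0869463115379157 42.75548924460041
2 -1.7741412773850362 42.67112340042801
6 -4.228440998267576 42.010760738871866
10 -5.2073016962634515 41.385903805707834
14 -8.670505592679843 39.87277230554463
18 -10.378703560623595 37.89287356684422
22 -11.393707702980914 34.49456544717288
26 -8.649992420405471 30.956463113183787
30 -2.6289726521326164 24.31605787195227
```

View pics/w6c.png

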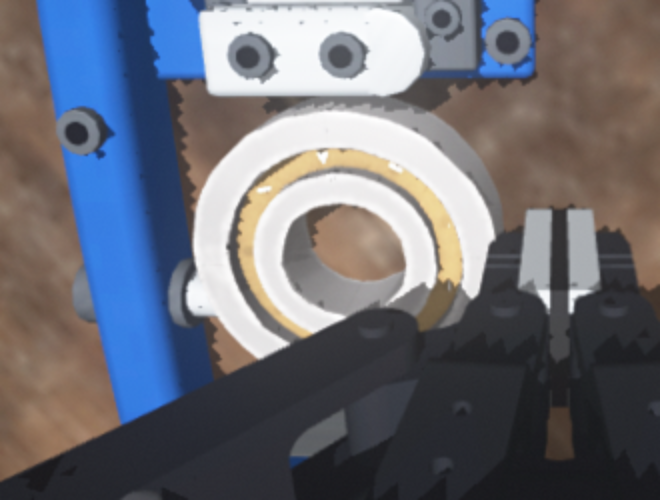

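The bearing is home: it touches the stop screw at crop (205,295), the contact force has risen to 9 N, and the fitted centre is about (11, 0). I'll back off, rise and go over to the red pad.

Emit:
{"method": "servo_tool", "body": {
  "moves": [
    [[0,0,0],[0,0.01,0],0],
    [[0,0,0],[0,0.015,0],0],
    [[0,0,0],[0,0,-0.04],0],
    [[0,0,0],[0,0,-0.04],0],
    [[0,0,0],[0,0,-0.04],0],
    [[0,0,0],[0.04,-0.026,0],0],
    [[0,0,0],[0.04,-0.026,0],0],
    [[0,0,0],[0.04,-0.026,0],0],
    [[0,0,0],[0.037,-0.026,0],0],
    [[0,0,0],[0,0,0],0],
    [[0,0,0],[0,0,0],0]
  ]
}}

```text
time: 14.9
ee_pos: [0.4082, -0.0814, 0.1246]
tcp_rot: [-179.9, 0.1, 56.4]
wrist_force: [0.4, -0.5, 0.4]
opening: 0.0001
grasp_force: 0.0
```

```bash
python3 br.py w7.png 9 0 | head -3; python3 - <<'E'
from h import *
c=calibration("wrist")
o=get_obs();print(o["ee_pos"])
for n in ("bearing","pad_top"):
    for r in mark_of(n,"wrist")[:2]: print(n,r["score"],w("wrist",r["xyz"],c))
E
```

```text
14.9 tcp clamp [167.4065  40.7936 124.6409] [-179.8967    0.0566   56.4098]
bearing 6 ((22.200897216796875, 39.16118621826172), 1.9214524030685425) [22.0576 39.1652 16.9351]
plate top [[103.3815  -6.6251  52.1395]
[ 0.40834355 -0.08227213  0.12469749]
pad_top 0.95 [ 0.41467107 -0.08292206  0.04149934]Traceback (most recent call last):
  File "br.py", line 3, in <module>
    r=np.hypot(q[:,0]-9,q[:,1]);print(len(q),np.percentile(q,[1,50,99],axis=0))
                                             ~~~~~~~~~~~~~^^^^^^^^^^^^^^^^^^^^
    return _quantile_unchecked(
        a, q, axis, out, overwrite_input, method, keepdims, weights)
    return _ureduce(a,
                    func=_quantile_ureduce_func,
    ...<5 lines>...
                    overwrite_input=overwrite_input,
                    method=method)
    r = func(a, **kwargs)
    result = _quantile(arr,
                       quantiles=q,
    ...<2 lines>...
                       out=out,
                       weights=wgt)
    slices_having_nans = np.isnan(arr[-1, ...])
                                  ~~~^^^^^^^^^
IndexError: index -1 is out of bounds for axis 0 with size 0
```

Emit:
{"method": "servo_tool", "body": {
  "moves": [
    [[0,0,0],[0.001,0.003,0.035],0],
    [[0,0,0],[0,0,0.03],0],
    [[0,0,0],[0,0,0.014],0],
    [[0,0,0],[0,0,0.005],0],
    [[0,0,0],[0,0,0.004],0],
    [[0,0,0],[0,0,0.003],0],
    [[0,0,0],[0,0,0.001],0],
    [[0,0,0],[0,0,0],0]
  ]
}}

```text
time: 15.85
ee_pos: [0.4123, -0.0836, 0.0342]
tcp_rot: [179.9, -0.0, 56.2]
wrist_force: [-0.5, -0.6, 2.3]
opening: 0.0002
grasp_force: 1.0
```

Emit:
{"method": "servo_tool", "body": {
  "moves": [
    [[0,0,0],[0,0,0.002],0],
    [[0,0,0],[0,0,0.001],0],
    [[0,0,0],[0,0,0.001],0],
    [[0,0,0],[0,0,0],0],
    [[0,0,0],[0,0,0],0],
    [[0,0,0],[0,0,0],0],
    [[0,0,0],[0,0,0],0],
    [[0,0,0],[0,0,0],0]
  ]
}}

```text
time: 16.65
ee_pos: [0.4127, -0.083, 0.0304]
tcp_rot: [179.9, -0.1, 56.3]
wrist_force: [2.1, 4.5, 9.3]
opening: 0.0004
grasp_force: 5.0
```

Emit:
{"method": "servo_tool", "body": {
  "moves": [
    [[0,0,0],[0,0,-0.01],0],
    [[0,0,0],[0,0,-0.04],0],
    [[0,0,0],[0,0,-0.04],0],
    [[0,0,0],[0,0,-0.04],0],
    [[0,0,0],[-0.032,0.005,-0.04],0],
    [[0,0,0],[-0.032,0.005,0],0],
    [[0,0,0],[-0.032,0.005,0],0],
    [[0,0,0],[-0.032,0.005,0],0],
    [[0,0,0],[0,0,0],0],
    [[0,0,0],[0,0,0],0]
  ]
}}

```text
time: 17.65
ee_pos: [0.3571, -0.2002, 0.1982]
tcp_rot: [-180.0, 0.0, 56.1]
wrist_force: [0.5, -0.6, -0.5]
opening: -0.0003
grasp_force: 0.0
```

```bash
python3 br.py w8.png 0 0 | grep -v '^-\?[0-9]'; python3 -c "
import cv2;i=cv2.imread('pics/w8.png');cv2.imwrite('pics/w8c.png',cv2.resize(i[60:360,140:460],None,fx=2,fy=2))"
```

```text
bearing 3021 ((-4.2750630378723145, 5.378267765045166), 38.889835357666016) [ 0.1136  0.0199 14.6342]
plate top [[ 80.0211 -24.611   55.4826]
 [ 84.0664  -8.6881  58.3565]
 [ 87.5735   7.0608  60.0964]]
mov jaw [[ 32.2041 -15.3664  18.7607]
 [ 48.6187  -0.3958  21.0967]
 [ 68.68    16.9844  25.8724]]
 [  3.7707  -0.4072  14.8377]
 [ 28.4084  28.1171  16.5759]]
```

View pics/w8c.png

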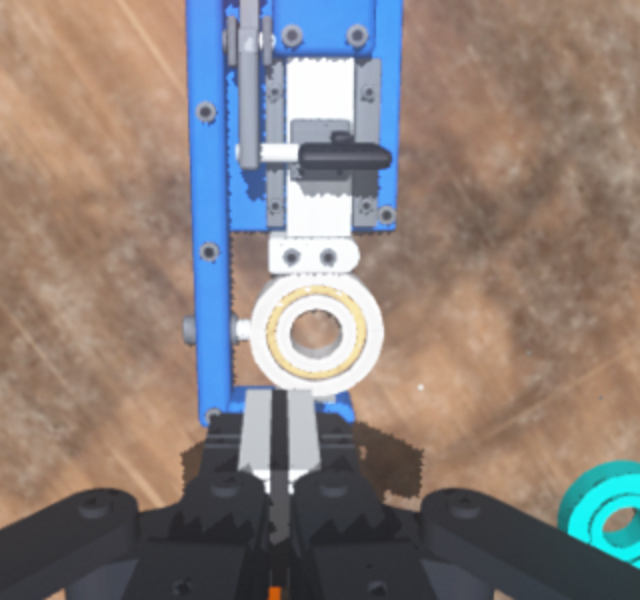

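The bearing, at crop (317,333), is clamped between the jaws against the stop screw. Travel is about 13 mm, its centre is about (0,0), and the fingers are clear.

```bash
python3 -c "
from workcell import *
print(job_done())"
```

```text
the job is handed in; nothing more can be done
None
```

I handed the job in with the bearing clamped at about clamp (0, 0), against the stop screw, and the slide shut on it at about 13 mm travel. The arm was clear, and the hand-in returned no verdict, so I don't have the judge's result.

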